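Load the ski edge stone holder and pin its keeper

ROBOT

A 6-joint arm with a two-finger parallel gripper is mounted at the origin on the work surface. World frame = base frame: x ahead of the robot, y to its left, z up, the work surface at z = 0. Lengths are in m, angles in rad, forces in N, time in s.
With the tool pointing down it reaches from about 0.275 to 0.725 m from the base axis. Payload 15.9 kg.
Tool frame: the origin (TCP) lies at the very end of the fingers, on their centre line; the grasp point (between the pads) lies 19 mm behind it (robot.grip_depth is the distance from the TCP to the grasp point, in m); z points along the fingers, y is the line along which they close (so a half turn about z gives the same grasp; the last joint's range is limited). The gripper opens to 85 mm and grips with 20 to 120 N. Pads are 22 mm wide; open, the fingers measure 114 mm over their backs; the gripper's body (76 mm by 85 mm) begins 54 mm behind the grasp point. The pads swing forward as they close: fully open they stand 13 mm farther back than shut.
Start: joints at [1.177, 0.213, -0.034, 1.323, 0, 1.571], TCP at [0.192, 0.462, 0.231] pointing down, gripper open.
Joint ranges: [-2.98, 2.98], [-0.74, 1.72], [-1.14, 1.35], [-2.1, 2.04], [-1.57, 1.44], [-3.14, 3.14]. Speed limits (rad/s): [1.89, 1.89, 2.39, 2.57, 3.14, 3.14].

INTERFACE

Orientations are given as a unit quaternion [x, y, z, w].
In Python, from station import robot gives the robot as it stands.
- The arm moves only by the tool play_rows, never from a script. Its argument "deltas" is a list that holds one entry, the list of rows, each a list of 4 numbers: the shift along the world's x, y, z in cm, then the turn about the world's z in rad. In form: [[[tx, ty, tz, twist], ...]]. A call has 1 to 20 rows; each row is the pose to reach, as a shift and turn from the pose commanded when the call began; what a row does not reach only later rows make up. A row lasts 1/8 s, in which the tool goes at most 62.5 mm and 10.7 degrees, less where a joint would pass 70% of its speed; a pose out of reach is approached as far as the arm can. A call with a gripper value outside its range is refused whole. "claw" is the gripper command: -1 is shut, 1 is fully open, values between are in proportion, set as the call begins (left out, the last holds). The fingers move at their own pace and stop on an object; "force" is the grip in N (left out, the last holds). Time passes only in rows, so rows that repeat a pose let the fingers close. It gives the time, the measured TCP pose, the force, the opening and the grip force at its end, in the units of the state.
- robot.sense(): the state, without advancing time (a new reading comes with each control period).
- robot.camera(name): name is "scene" or "top" or "wrist"; returns the picture (400x640x3 uint8, red, green, blue); there is no depth.
- robot.camera_model(name): a dict with "camera_matrix" (3x3 intrinsics, pixels), "T" (4x4, takes a point from camera to world coordinates); the wrist camera has in their place "hand_eye" (4x4, takes a point from camera to tool coordinates, whose origin is the TCP and whose axes are the flange's). Camera axes: x right, y down, z forward; pixel columns grow to the right and rows downward; lengths in m; the calibration is good to about 2 mm. A picture is of the moment at which its call begins: read the wrist's pose just before it. camera_model takes no time and is no camera call.
- robot.hand_in(): hands the job in; it is judged then, once.
Trained networks look in the newest picture that a camera, given by its name, has taken for a name from the list of things; names that differ only in an ending like _2 or _b are one class to them, and where a whole thing is asked for, a point or a joint stands for the part that bears it (a point fixed in the world has none). Each returns a list of dicts, best first, with "conf" (0 to 1); they miss things now and then, are a little off and sometimes report something else, mostly with a low value. They report only what shows in the picture. A call takes as long as a camera call.
- robot.silhouettes(camera, name): "pixels" (400x640 bool, what is visible of it) and "box" ([left, top, right, bottom] in pixels, round what is visible of it).
- robot.tip_of(camera, name): "position" ([row, column] in pixels: a listed point, or the origin of a listed thing).
The state is a dict: "t": time; "joints": joint angles; "qd": joint speeds; "joint_efforts": joint torques, N m; "eef_pos": TCP position; "eef_rot": TCP orientation; "contact_force": force on the tool from outside, world axes, zero at the start; "moment": the same for the moment, N m; "width": finger opening in m; "grasp_force": force on a finger pad.
Only numpy, scipy, OpenCV 4.12 (cv2) and the standard library are available. Lean on these libraries where they do the work, as an engineer would, in place of code of your own. Each camera call takes 0.05 s, during which the arm holds its last target. There are 200 camera calls.

TASK

Lay the round sharpening stone in the round pocket of the sloping holder, fully home, then swing the keeper bar over it until its end stops inside the fork. Lock it by pushing the round-headed pin through the fork and the bar until its head sits flat on the fork, and let go of it. Leave the square-headed pin, the wax jar and the other bench things where they are.

Things in the scene. Friction and masses are not known exactly. Their poses are not given: they have to be found in the camera images.
- holder: Steel stone holder bolted to the bench: base plate 150 x 250 x 12 mm carrying a deck that slopes down towards the robot. Origin on the bench under the middle of the deck; z up, x away from the robot (uphill), y along the deck. Yaw varies.
- deck: The holder's sloping grey-painted deck, 110 (x) x 230 (y) mm. Origin: centre of its upper surface, 85 mm above the bench; x uphill, y left along the deck, z square to it, leaning 25 degrees from vertical towards the robot. In this frame the round pocket (49 mm wide, 8 mm deep) is at (0, 0), the keeper's hinge (axis along z) at (0, 80 mm), the fork at (0, -75 mm).
- pocket (a point): Where the stone's centre is when it is fully home in the pocket: on the pocket's axis, 3 mm above the deck surface (the pocket's dark floor is 8 mm below the surface).
- fork_mouth (a point): Fork: two 40 x 40 mm steel cheeks, 0 to 14 and 25 to 33 mm above the deck, joined by a wall on the downhill side and open uphill, each with a 14 mm hole along deck z (the deck closes the lower one at height 0). This point: centre of the hole in the top face of the upper cheek, 33 mm above the deck.
- keeper (a joint): Swing (rad) of the keeper bar, which turns about the hinge parallel to the deck and stays where it is left. 0: shut against its stop, pointing to deck -y over the pocket, the 15 mm hole in its end (155 mm from the hinge) in line with the fork's holes. It grows as the bar swings uphill, to 1.7; the bar points to deck (sin q, -cos q).
- keeper_knob (a point): Top of the black upright knob on the keeper bar: 14 mm in diameter, 36 mm tall, 100 mm from the hinge, its foot 24 and its top 60 mm above the deck. The steel bar is 22 mm wide and lies 16 to 24 mm above the deck, clear of a seated stone.
- stone: The round grey sharpening stone, a puck 46 mm in diameter and 22 mm thick with bevelled rims, lying on the bench. Origin at the centre of its underside, z along its axis; both faces are alike.
- stone_center (a point): Middle of the stone, 11 mm above its underside.
- stand: Fixed beech block 140 (x) x 56 (y) x 45 mm holding two upright pins in 15 mm holes, 36 mm deep, 40 mm either side of its middle along its x. Origin at the centre of its underside.
- round_pin: The steel pin with a ROUND head, standing in one of the stand's two holes (either one): shank 12 mm in diameter and 30 mm long with a tapered foot, head a cylinder 22 mm in diameter and 24 mm tall. Origin at the centre of its foot; z points to the head. In the stand its head's underside rests on the block, 45 mm above the bench.
- round_pin_collar (a point): Centre of the underside of the round pin's head, 30 mm above its foot. It meets fork_mouth when the pin is seated.
- square_pin: A like steel pin with a SQUARE head 24 x 24 x 24 mm, in the stand's other hole; not used. Origin at its foot.
- sanding_block: Beechwood sanding block 75 x 45 x 32 mm; leave. Origin under its centre.
- wax_jar: Green glass wax jar, 56 mm wide, 70 mm tall; leave. Origin under its centre.
- groove_pick: Flat aluminium groove pick 165 mm long, 30 mm wide at the head, 6 mm thick; leave. Origin under the middle of its stem.
- edge_gummi: Red rubber edge gummi 58 x 30 x 20 mm; leave. Origin under its centre.
- wax_brush: Wooden wax brush 200 mm long, 42 mm wide; leave. Origin under its middle.

How it is judged:
On the way, in this order (a step that is already met when the one before it is completed fails the run):
1. the stone lies fully home in the pocket, with the keeper still open (distance between stone_center and pocket below 0.004 m and angle between the z axis of stone and the z axis of deck, either way round below 0.08 rad and value of joint keeper above 0.5 rad), for 0.2 s.
2. the keeper is swung shut over the stone, before the pin is in (distance between stone_center and pocket below 0.004 m and angle between the z axis of stone and the z axis of deck, either way round below 0.08 rad and value of joint keeper below 0.05 rad and distance between round_pin_collar and fork_mouth above 0.02 m), for 0.2 s.
At the end, for the whole second after the job is handed in: Stone home in the pocket (centre within 4 mm of its seat, axis within 0.08 rad), keeper shut (within 0.05 rad of its stop), round-headed pin through fork and keeper (underside of head within 4 mm of the hole's mouth, axis within 0.1 rad of the hole's), all at rest (distance between stone_center and pocket below 0.004 m and angle between the z axis of stone and the z axis of deck, either way round below 0.08 rad and value of joint keeper below 0.05 rad and distance between round_pin_collar and fork_mouth below 0.004 m and angle between the z axis of round_pin and the z axis of deck, either way round below 0.1 rad and linear speed of each of round_pin, stone below 0.02 m/s); the robot touches nothing.
It fails at once if the square-headed pin is moved more than 20 mm (distance of square_pin from where it was at the start of the episode above 0.02 m).
It fails at once if the sanding block, wax jar, groove pick, edge gummi or brush is moved more than 30 mm (distance of any of sanding_block, wax_jar, groove_pick, edge_gummi, wax_brush from where it was at the start of the episode above 0.03 m).
It fails at once if the wax jar is tipped (angle between wax_jar's own z axis and vertical above 0.3 rad).
It also fails if it takes over 64 s, if anything falls off the work surface, if the arm or the gripper's body presses on something with over 40 N, if the wrist force passes 120 N, or if a joint passes its speed limit or range.

## Working session

There is one attempt and no reset: what is moved stays moved. The work goes in short steps, Python scripts to look and compute and a tool call to move; the robot and the scene stay as the last step left them, time stands still between calls to the robot, and variables do not carry over. Pictures are saved under pics/ and viewed, at most 10 in all, crops included, and the job is handed in when it is done.

Besides the shell and the picture viewer there is one more tool, called in YAML: its name, and indented under it one key for each argument. play_rows: Moves the arm, as the interface text tells. Its arguments: {"type":"object","properties":{"deltas":{"type":"array"},"claw":{"type":"number"},"force":{"type":"number"}},"required":["deltas"]}

```bash
ls; mkdir -p pics; cat > h.py <<'E'
import numpy as np, cv2
from scipy.spatial.transform import Rotation as R
from station import robot
def cam(name):
    m=robot.camera_model(name); K=np.array(m["camera_matrix"])
    if "T" in m: T=np.array(m["T"])
    else:
        s=robot.sense(); W=np.eye(4); W[:3,:3]=R.from_quat(s["eef_rot"]).as_matrix(); W[:3,3]=s["eef_pos"]; T=W@np.array(m["hand_eye"])
    return K,T
def ray(name,rc,z,KT=None):
    K,T=KT or cam(name); d=T[:3,:3]@np.linalg.solve(K,[rc[1],rc[0],1.]); o=T[:3,3]
    return o+d*(z-o[2])/d[2]
def proj(name,P,KT=None):
    K,T=KT or cam(name); p=(np.asarray(P)-T[:3,3])@T[:3,:3]; q=p@K.T; return q[...,:2]/q[...,2:]
def shot(name,f=None):
    KT=cam(name); im=robot.camera(name)
    if f: cv2.imwrite("pics/"+f,cv2.cvtColor(im,cv2.COLOR_RGB2BGR))
    return im,KT
E
python3 - <<'E'
from h import *
np.set_printoptions(precision=4,suppress=True)
for c in("scene","top"):
    im,KT=shot(c,c+"0.png"); print(c,KT[1][:3,3])
    for n,z in dict(pocket=.0877,fork_mouth=.115,keeper_knob=.14,stone_center=.011,round_pin_collar=.045,square_pin=.015,wax_jar=0,stand=0,holder=0,deck=.085).items():
        print(n,[(np.round(d["conf"],2),np.round(d["position"],1),ray(c,d["position"],z,KT)[:2]) for d in robot.tip_of(c,n)[:2]])
print(robot.sense())
E
```

```text
pics
scene [1.5969 0.0996 0.8645]
pocket [(np.float64(0.69), array([197.4, 299.3]), array([ 0.4848, -0.1639])), (np.float64(0.58), array([219.3, 361.7]), array([0.5702, 0.0448]))]
fork_mouth [(np.float64(0.64), array([204.4, 340. ]), array([ 0.5419, -0.0248]))]
keeper_knob [(np.float64(0.73), array([207.3, 384.8]), array([0.5717, 0.1095])), (np.float64(0.59), array([240.1, 361. ]), array([0.7295, 0.0545]))]
stone_center [(np.float64(0.46), array([208.1, 257.9]), array([ 0.4604, -0.3167]))]
round_pin_collar [(np.float64(0.59), array([230.8, 445.6]), array([0.5321, 0.2982]))]
square_pin [(np.float64(0.66), array([225.5, 447.7]), array([0.4644, 0.314 ]))]
wax_jar [(np.float64(0.88), array([286.2, 454.6]), array([0.7174, 0.3164])), (np.float64(0.53), array([196.8, 298.6]), array([ 0.3559, -0.197 ]))]
stand [(np.float64(0.88), array([237.9, 446.5]), array([0.5095, 0.3094]))]
holder [(np.float64(0.81), array([240.3, 359.4]), array([0.5636, 0.041 ])), (np.float64(0.42), array([220.1, 207.5]), array([ 0.5381, -0.4692]))]
deck [(np.float64(0.84), array([223.3, 363.6]), array([0.5853, 0.0518])
[... 883 characters left out ...]
 [(np.float64(0.7), array([193.6, 277.4]), array([0.558 , 0.0326]))]
deck [(np.float64(0.72), array([184. , 269.7]), array([0.5692, 0.0422])), (np.float64(0.16), array([197.5, 468.2]), array([ 0.5263, -0.4431]))]
{'t': 1.1, 'joints': array([ 1.177 ,  0.2129, -0.0344,  1.3235, -0.    ,  1.5708]), 'qd': array([-0.0004, -0.0015,  0.0019,  0.0012, -0.0016,  0.0003]), 'joint_efforts': array([  0.0012, -68.5974,  48.7317,   0.0016,   0.0001,  -0.0001]), 'eef_pos': array([0.1919, 0.4617, 0.2313]), 'eef_rot': array([ 0.1956,  0.9807, -0.    ,  0.    ]), 'contact_force': array([-0.1807, -0.4259,  0.3047]), 'moment': array([-0.0085, -0.0008, -0.0078]), 'grasp_force': 0.0, 'width': 0.08535578293520374}
```

```bash
python3 - <<'E'
import cv2
a=cv2.imread("pics/top0.png"); cv2.imwrite("pics/top0c.png",cv2.resize(a[110:260,130:450],None,fx=2.5,fy=2.5,interpolation=cv2.INTER_CUBIC))
E
```

```text
(no output)
```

View pics/top0c.png

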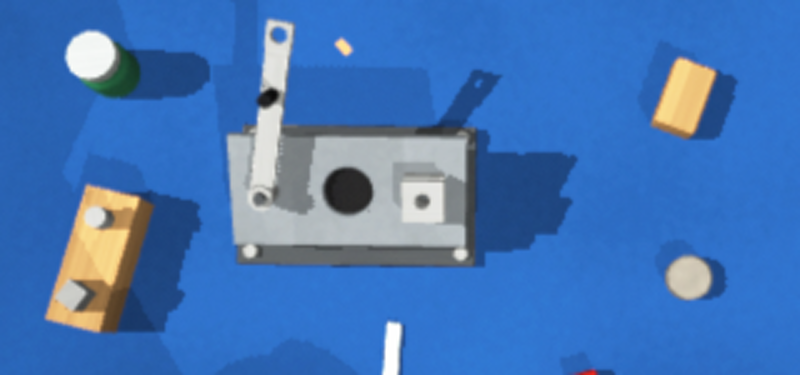

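View pics/scene0.png

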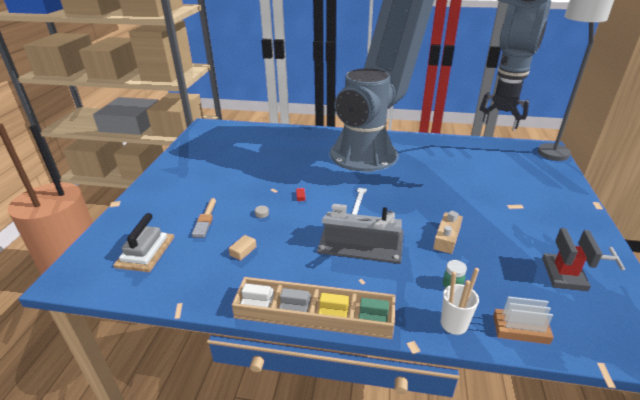

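play_rows:
  deltas:
    - [[31,-42,11,0.39],[31,-42,11,0.39],[31,-42,11,0.39],[31,-42,11,0.39],[31,-42,11,0.39],[31,-42,11,0.39],[31,-42,11,0.39],[31,-42,11,0.39],[31,-42,11,0.39],[31,-42,11,0.39],[31,-42,11,0.39],[31,-42,11,0.39]]

```text
t: 2.6
eef_pos: [0.5013, 0.0425, 0.3413]
eef_rot: [0.001, 1.0, 0.0, -0.0]
contact_force: [0.7, 0.1, -0.5]
width: 0.0852
grasp_force: 0.0
```

```bash
python3 - <<'E'
from h import *
np.set_printoptions(precision=4,suppress=True)
print(robot.camera_model("wrist")["hand_eye"], robot.sense()["eef_pos"])
im,KT=shot("wrist","w1.png"); print(KT[1][:3,3])
for n,z in dict(pocket=.0877,fork_mouth=.115,keeper_knob=.14,round_pin_collar=.045,round_pin=.015,deck=.085,holder=0).items():
    print(n,[(np.round(d["conf"],2),np.round(d["position"],1),ray("wrist",d["position"],z,KT)[:2]) for d in robot.tip_of("wrist",n)[:2]])
E
```

```text
[[ 0.0007 -0.9579 -0.287   0.0736]
 [ 1.      0.0011 -0.001  -0.0009]
 [ 0.0013 -0.287   0.9579 -0.1432]
 [ 0.      0.      0.      1.    ]] [0.5013 0.0425 0.3413]
[0.4277 0.0418 0.4845]
pocket [(np.float64(0.81), array([217.9, 329.3]), array([0.5649, 0.0451]))]
fork_mouth [(np.float64(0.61), array([212.3, 262.3]), array([ 0.5485, -0.0332]))]
keeper_knob []
round_pin_collar [(np.float64(0.85), array([195.9, 512.9]), array([0.5483, 0.296 ]))]
round_pin [(np.float64(0.71), array([187.5, 502.7]), array([0.5439, 0.2966]))]
deck [(np.float64(0.81), array([214.9, 324. ]), array([0.5618, 0.0385]))]
holder [(np.float64(0.57), array([196. , 324.9]), array([0.5604, 0.0392]))]
```

View pics/w1.png

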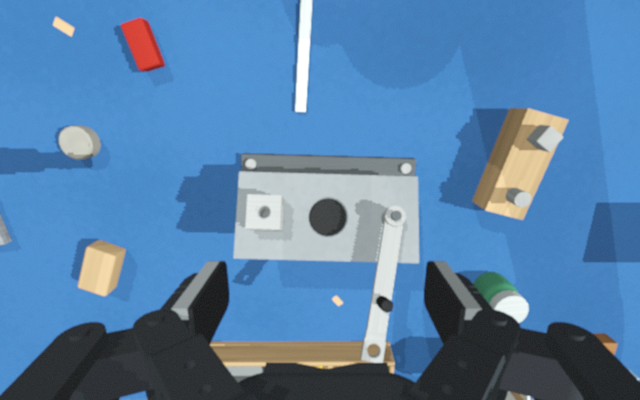

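```bash
cat >> h.py <<'E'
A=np.deg2rad(25)
def deck(p,h):  # deck pts -> world; h=(x,y,yaw)
    M=R.from_euler('z',h[2])*R.from_euler('y',-A)
    return M.apply(np.atleast_2d(p))+[h[0],h[1],.085]
E
python3 - <<'E'
from h import *
from scipy.optimize import least_squares as ls
np.set_printoptions(precision=4,suppress=True)
KT=cam("wrist"); s=1.
P=np.array([[0,0,0],[0,-.075,.033],[-.055,-.115,0],[-.055,.115,0],[.055,.115,0],[.055,-.115,0]])
U=np.array([[327.5,217],[264,212],[241,170],[418,177],[419,263],[234,259]])
f=lambda h:(proj("wrist",deck(P,h),KT)-U).ravel()
r=ls(f,[.565,.043,-.03],loss='soft_l1'); print(r.x,r.fun.reshape(-1,2))
h=r.x
for q in(1.3,1.5,1.6,1.7): print(q,proj("wrist",deck([.1*np.sin(q),.08-.1*np.cos(q),.06],h),KT),proj("wrist",deck([.155*np.sin(q),.08-.155*np.cos(q),.024],h),KT))
print("stone",ray("wrist",[140.5,78.5],.011,KT))
m=robot.silhouettes("wrist","stone");print([(d["conf"],d["box"]) for d in m[:2]])
E
```

```text
[ 0.5648  0.0427 -0.0335] [[ 0.4587 -0.2889]
 [ 0.1304 -0.2074]
 [-1.2171  1.5448]
 [ 0.127  -0.0136]
 [ 0.1459  0.4201]
 [-0.0665 -0.865 ]]
1.3 [[377.2684 303.6801]] [[358.7659 346.9149]]
1.5 [[396.0379 307.5495]] [[385.695  352.5326]]
1.6 [[405.5764 308.0175]] [[399.3945 353.1961]]
1.7 [[415.0748 307.497 ]] [[413.0361 352.4135]]
stone [ 0.4763 -0.307   0.011 ]
[]
```

play_rows:
  deltas:
    - [[-2.6,-35,-12,-0.035],[-2.6,-35,-12,-0.035],[-2.6,-35,-12,-0.035],[-2.6,-35,-12,-0.035],[-2.6,-35,-18,-0.035],[-2.6,-35,-18,-0.035],[-2.6,-35,-18,-0.035],[-2.6,-35,-23,-0.035],[-2.6,-35,-28,-0.035],[-2.6,-35,-31,-0.035],[-2.6,-35,-33.2,-0.035],[-2.6,-35,-33.2,-0.035],[-2.6,-35,-33.2,-0.035]]

```text
t: 4.68
eef_pos: [0.4767, -0.3085, 0.0105]
eef_rot: [0.019, 1.0, -0.0, 0.001]
contact_force: [0.1, -1.5, -0.2]
width: 0.0852
grasp_force: 0.0
```

play_rows:
  deltas:
    - [[0,0,0,0],[0,0,0,0],[0,0,0,0],[0,0,0,0],[0,0,0,0],[0,0,0,0]]
  claw: -1
  force: 25

```text
t: 5.42
eef_pos: [0.4762, -0.3085, 0.0102]
eef_rot: [0.019, 1.0, -0.0, 0.001]
contact_force: [-2.3, 1.8, 10.0]
width: 0.0442
grasp_force: 24.1
```

play_rows:
  deltas:
    - [[0,0,4,0],[0,0,10,0],[0,0,10,0]]

```text
t: 5.8
eef_pos: [0.4781, -0.3098, 0.114]
eef_rot: [0.019, 1.0, -0.002, 0.003]
contact_force: [0.4, -0.5, -1.1]
width: 0.0444
grasp_force: 26.1
```

```bash
python3 - <<'E'
from h import *
s=robot.sense();print(s["eef_pos"],s["width"],s["grasp_force"])
im,KT=shot("wrist","w2.png")
cv2.imwrite("pics/w2c.png",cv2.cvtColor(im[150:400,120:520],cv2.COLOR_RGB2BGR))
E
```

```text
[ 0.47807101 -0.30975919  0.11399346] 0.04435031287785454 26.053632516413927
```

View pics/w2c.png

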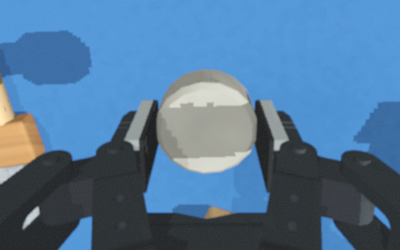

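```bash
python3 - <<'E'
from h import *
KT=cam("wrist")
for z in(.12,.126): print(ray("wrist",[279,327],z,KT), ray("wrist",[235,327],z,KT),ray("wrist",[323,327],z,KT))
print(robot.sense()["eef_pos"])
m=robot.tip_of("wrist","stone_center");print([(d["conf"],ray("wrist",d["position"],.115,KT)) for d in m[:2]])
E
```

```text
[ 0.47907336 -0.30967854  0.12      ] [ 0.45771297 -0.30888021  0.12      ] [ 0.50235082 -0.31054853  0.12      ]
[ 0.47567381 -0.30954715  0.126     ] [ 0.45526741 -0.30878447  0.126     ] [ 0.49791166 -0.31037828  0.126     ]
[ 0.47694885 -0.30902737  0.11140287]
[(0.61, array([ 0.47733875, -0.31064025,  0.115     ]))]
```

play_rows:
  deltas:
    - [[0,0,-6,0],[0,0,-9.5,0],[0,0,-9.9,0],[0,0,-9.9,0]]

```text
t: 6.4
eef_pos: [0.4751, -0.3078, 0.0094]
eef_rot: [0.019, 1.0, 0.001, -0.001]
contact_force: [0.3, 0.2, -0.7]
width: 0.0444
grasp_force: 32.9
```

play_rows:
  deltas:
    - [[0,0,0,0],[0,0,0,0],[0,0,-0.5,0],[0,0,-0.5,0]]
  claw: 0.5

```text
t: 6.9
eef_pos: [0.4756, -0.3081, 0.005]
eef_rot: [0.019, 1.0, 0.0, -0.0]
contact_force: [0.4, -0.4, 1.0]
width: 0.064
grasp_force: 0.0
```

play_rows:
  deltas:
    - [[0,0,0,0],[0,0,0,0],[0,0,0,0],[0,0,0,0],[0,0,0,0]]
  claw: -1
  force: 30

```text
t: 7.52
eef_pos: [0.4759, -0.3083, 0.0056]
eef_rot: [0.019, 1.0, -0.0, 0.0]
contact_force: [-2.2, 1.7, 5.3]
width: 0.0445
grasp_force: 30.2
```

play_rows:
  deltas:
    - [[0,0,6,0],[0,0,12,0],[0,0,16,0],[0,0,16,0],[0,0,16,0]]

```text
t: 8.15
eef_pos: [0.4756, -0.3081, 0.1645]
eef_rot: [0.019, 1.0, 0.0, -0.0]
contact_force: [-0.7, 0.7, -0.2]
width: 0.0445
grasp_force: 31.4
```

play_rows:
  deltas:
    - [[8.8,35.1,0,0],[8.8,35.1,0,0],[8.8,35.1,0,0],[8.8,35.1,0,0],[8.8,35.1,0,0],[8.8,35.1,0,0],[8.8,35.1,0,0],[8.8,35.1,0,0],[8.8,35.1,-3,0],[8.8,35.1,-4,0],[8.8,35.1,-4,0],[8.8,35.1,-4,0]]

```text
t: 9.65
eef_pos: [0.5642, 0.0423, 0.1261]
eef_rot: [0.02, 1.0, 0.0, 0.0]
contact_force: [0.4, -0.5, 0.0]
width: 0.0442
grasp_force: 31.4
```

```bash
python3 - <<'E'
from h import *
np.set_printoptions(precision=4,suppress=True)
print(robot.sense()["eef_pos"])
im,KT=shot("wrist","w3.png")
h=[.5648,.0427,-.0335]
th=np.linspace(0,2*np.pi,60)
U=lambda P:np.round(proj("wrist",deck(P,h),KT)).astype(int)
b=cv2.cvtColor(im,cv2.COLOR_RGB2BGR)
c=np.c_[np.cos(th),np.sin(th),0*th]
cv2.polylines(b,[U(.0245*c)],True,(0,0,255),1)
cv2.polylines(b,[U(.007*c+[0,-.075,.033])],True,(0,0,255),1)
cv2.polylines(b,[U([[-.055,-.115,0],[-.055,.115,0],[.055,.115,0],[.055,-.115,0]])],True,(0,0,255),1)
cv2.imwrite("pics/w3.png",b)
E
```

```text
[0.5642 0.0423 0.1261]
```

View pics/w3.png

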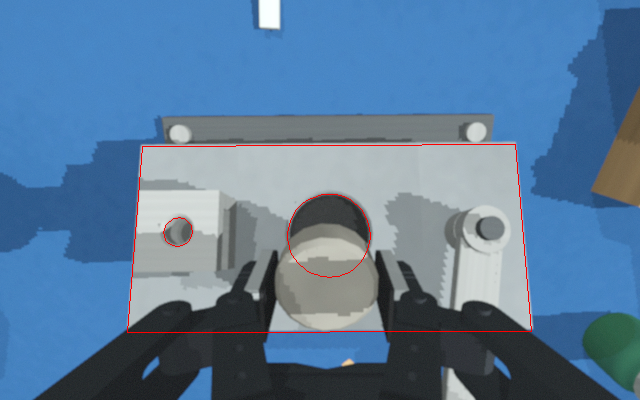

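play_rows:
  deltas:
    - [[0,0,-1.5,0],[0,0,-2.2,0],[0,0,-2.7,0],[0,0,-3.1,0],[0,0,-3.1,0]]

```text
t: 10.32
eef_pos: [0.5627, 0.0429, 0.094]
eef_rot: [0.019, 1.0, 0.0, -0.001]
contact_force: [-8.6, 0.1, 8.9]
width: 0.0446
grasp_force: 34.2
```

play_rows:
  deltas:
    - [[0,0,-0.3,0],[0,0,-0.6,0],[0,0,-0.8,0],[0,0,-0.8,0]]

```text
t: 10.82
eef_pos: [0.5631, 0.043, 0.0863]
eef_rot: [0.019, 1.0, 0.0, -0.001]
contact_force: [-8.2, 1.9, 9.4]
width: 0.0444
grasp_force: 37.5
```

```bash
python3 - <<'E'
from h import *
im,KT=shot("wrist","w4.png")
cv2.imwrite("pics/w4c.png",cv2.resize(cv2.cvtColor(im[150:380,200:460],cv2.COLOR_RGB2BGR),None,fx=2,fy=2))
E
```

```text
(no output)
```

View pics/w4c.png

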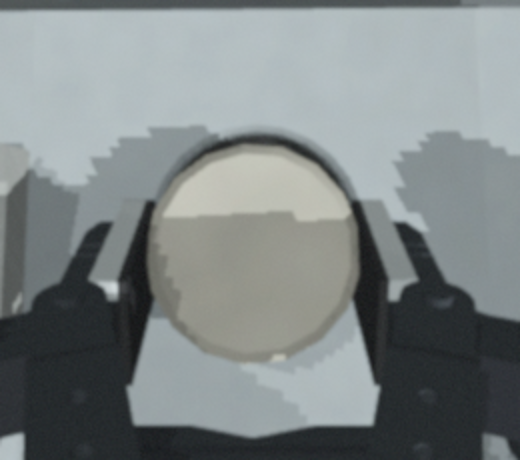

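play_rows:
  deltas:
    - [[-0.15,0,-0.05,0],[-0.15,0,-0.1,0],[-0.15,0,-0.1,0]]

```text
t: 11.25
eef_pos: [0.5622, 0.0429, 0.0855]
eef_rot: [0.019, 1.0, 0.0, -0.0]
contact_force: [-4.0, 2.0, 8.8]
width: 0.0444
grasp_force: 40.0
```

play_rows:
  deltas:
    - [[0,0,0,0],[0,0,0,0],[0,0,0.1,0],[0,0,2,0],[0,0,6,0],[0,0,6,0]]
  claw: 0.28

```text
t: 12.0
eef_pos: [0.564, 0.0428, 0.1481]
eef_rot: [0.019, 1.0, 0.0, 0.002]
contact_force: [0.5, 0.5, -0.6]
width: 0.0546
grasp_force: 0.0
```

```bash
python3 - <<'E'
from h import *
np.set_printoptions(precision=4,suppress=True)
im,KT=shot("wrist","w5.png")
h=[.5648,.0427,-.0335]
th=np.linspace(0,2*np.pi,60)
b=cv2.cvtColor(im,cv2.COLOR_RGB2BGR)
c=np.c_[np.cos(th),np.sin(th),0*th]
b=cv2.resize(b[110:350,170:500],None,fx=2.4,fy=2.4,interpolation=cv2.INTER_CUBIC)
for P,col in((.0245*c,(0,0,255)),(.021*c+[0,0,.014],(0,255,0))):
    cv2.polylines(b,[np.round((proj("wrist",deck(P,h),KT)-[170,110])*2.4).astype(int)],True,col,1)
cv2.imwrite("pics/w5c.png",b)
E
```

```text
(no output)
```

View pics/w5c.png

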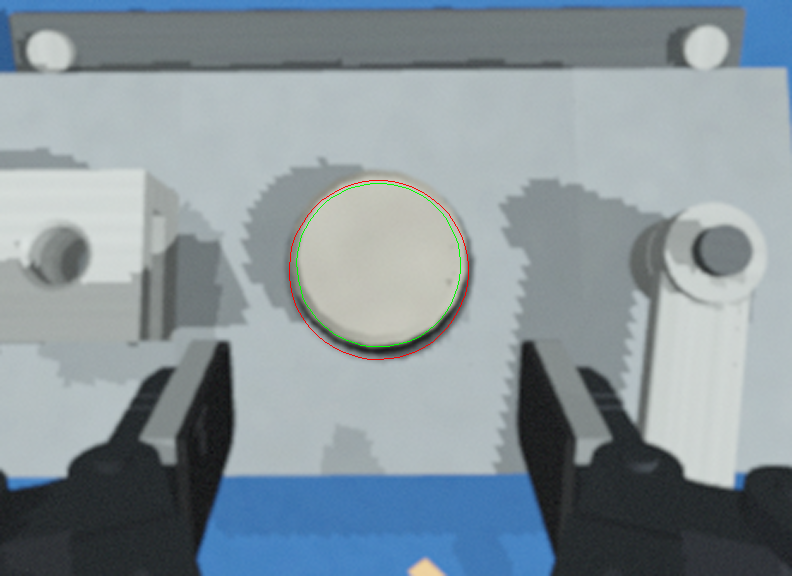

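play_rows:
  deltas:
    - [[-0.8,0,0,0],[-0.8,0,0,0],[-0.8,0,-2,0],[-0.8,0,-4,0],[-0.8,0,-4.6,0],[-0.8,0,-4.8,0],[-0.8,0,-4.8,0]]
  claw: -1

```text
t: 12.92
eef_pos: [0.5535, 0.0427, 0.0985]
eef_rot: [0.019, 1.0, -0.0, -0.0]
contact_force: [-14.7, -0.8, 21.5]
width: -0.0003
grasp_force: 12.9
```

play_rows:
  deltas:
    - [[0,0,5,0],[0,0,10,0],[0,3,16,0],[2,5,20,0],[2,5,20,0],[2,5,20,0]]
  claw: 0

```text
t: 13.68
eef_pos: [0.5741, 0.0926, 0.2967]
eef_rot: [0.019, 1.0, -0.0, -0.0]
contact_force: [1.7, -0.3, -0.5]
width: 0.0425
grasp_force: 0.0
```

```bash
python3 - <<'E'
from h import *
from scipy.optimize import least_squares as ls
np.set_printoptions(precision=4,suppress=True)
im,KT=shot("wrist","w6.png"); h=[.5648,.0427,-.0335]
print(robot.sense()["eef_pos"])
t=[(d["conf"],d["position"]) for d in robot.tip_of("wrist","keeper_knob")];print(t)
s=[(d["conf"],d["box"]) for d in robot.silhouettes("wrist","keeper_knob")];print(s)
for q in(1.3,1.4,1.5,1.6): print(q,proj("wrist",deck([[.1*np.sin(q),.08-.1*np.cos(q),.06],[.1*np.sin(q),.08-.1*np.cos(q),.024],[.155*np.sin(q),.08-.155*np.cos(q),.024]],h),KT).ravel())
cv2.imwrite("pics/w6c.png",cv2.cvtColor(im,cv2.COLOR_RGB2BGR)[100:400,220:560])
E
```

```text
[0.5737 0.0924 0.2962]
[(0.74, [259.3, 344.7])]
[(0.88, [320.8, 147.6, 368.9, 333.5])]
1.3 [331.3056 260.0969 330.8515 259.3139 315.5039 316.5106]
1.4 [342.7261 262.6544 341.0036 261.5866 331.6089 320.2197]
1.5 [354.3551 264.0467 351.3396 262.8236 348.0291 322.2448]
1.6 [366.0591 264.2552 361.7427 263.0087 364.5661 322.556 ]
```

View pics/w6c.png

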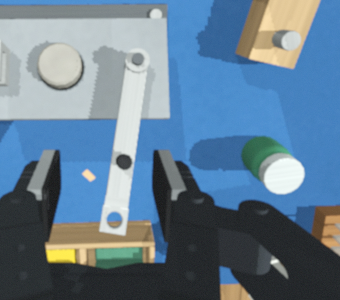

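```bash
python3 - <<'E'
from h import *
np.set_printoptions(precision=2,suppress=True)
h=[.5648,.0427,-.0335]
q=np.array([1.41,1.3,1.2,1.1,1,.9,.8,.7,.6,.5,.4,.3,.2,.1,.05,0,-.03])
P=deck(np.c_[.1*np.sin(q),.08-.1*np.cos(q),0*q+.048],h)-[0,0,.012]
print(P[0]*100, (P[0]-robot.sense()["eef_pos"])*100); print(np.c_[q,(P-P[0])*100])
E
```

```text
[63.61 10.43 15.82] [  6.25   1.21 -13.8 ]
[[ 1.41  0.    0.    0.  ]
 [ 1.3  -0.25 -1.07 -0.1 ]
 [ 1.2  -0.57 -2.   -0.23]
 [ 1.1  -0.97 -2.9  -0.41]
 [ 1.   -1.45 -3.76 -0.62]
 [ 0.9  -2.   -4.55 -0.86]
 [ 0.8  -2.62 -5.28 -1.14]
 [ 0.7  -3.31 -5.94 -1.45]
 [ 0.6  -4.05 -6.52 -1.79]
 [ 0.5  -4.84 -7.02 -2.15]
 [ 0.4  -5.67 -7.42 -2.53]
 [ 0.3  -6.53 -7.74 -2.92]
 [ 0.2  -7.42 -7.96 -3.33]
 [ 0.1  -8.32 -8.07 -3.75]
 [ 0.05 -8.77 -8.1  -3.96]
 [ 0.   -9.22 -8.09 -4.17]
 [-0.03 -9.49 -8.08 -4.3 ]]
```

play_rows:
  deltas:
    - [[6.2,1.2,0,0],[6.2,1.2,-3,0],[6.2,1.2,-8,0],[6.2,1.2,-12,0],[6.2,1.2,-13.8,0],[6.2,1.2,-13.8,0],[6.2,1.2,-13.8,0]]

```text
t: 14.7
eef_pos: [0.6365, 0.1045, 0.1602]
eef_rot: [0.02, 1.0, 0.0, 0.0]
contact_force: [0.0, -0.1, 0.3]
width: 0.0428
grasp_force: 0.0
```

play_rows:
  deltas:
    - [[0,0,0,0],[0,0,0,0],[0,0,0,0],[0,0,0,0],[0,0,0,0]]
  claw: -1
  force: 40

```text
t: 15.32
eef_pos: [0.6367, 0.1047, 0.1602]
eef_rot: [0.019, 1.0, 0.0, 0.001]
contact_force: [-0.6, -0.2, 4.8]
width: 0.0123
grasp_force: 38.9
```

Knob held (width 12 mm). Swing the bar.

play_rows:
  deltas:
    - [[-0.25,-1.1,-0.1,0],[-0.6,-2.0,-0.25,0],[-1.0,-2.9,-0.4,0],[-1.45,-3.8,-0.6,0],[-2.0,-4.55,-0.85,0],[-2.6,-5.3,-1.15,0],[-3.3,-5.95,-1.45,0],[-4.05,-6.5,-1.8,0]]

```text
t: 16.32
eef_pos: [0.5953, 0.0397, 0.1415]
eef_rot: [0.019, 1.0, 0.0, -0.0]
contact_force: [-5.7, 8.2, 4.8]
width: 0.0121
grasp_force: 40.8
```

play_rows:
  deltas:
    - [[-0.8,-0.5,-0.35,0],[-1.6,-0.9,-0.75,0],[-2.5,-1.2,-1.15,0],[-3.4,-1.45,-1.55,0],[-4.3,-1.55,-1.95,0],[-4.7,-1.6,-2.15,0],[-5.2,-1.6,-2.4,0],[-5.4,-1.6,-2.45,0],[-5.4,-1.6,-2.45,0]]

```text
t: 17.45
eef_pos: [0.5439, 0.0243, 0.1178]
eef_rot: [0.019, 1.0, 0.001, 0.002]
contact_force: [13.2, 7.3, 2.5]
width: 0.0125
grasp_force: 40.6
```

```bash
python3 - <<'E'
from h import *
np.set_printoptions(precision=4,suppress=True)
im,KT=shot("wrist","w7.png"); h=[.5648,.0427,-.0335]
s=robot.sense();print(s["eef_pos"],s["contact_force"],s["width"])
b=cv2.cvtColor(im,cv2.COLOR_RGB2BGR)[60:360,120:500]
b=cv2.resize(b,None,fx=2,fy=2)
for q,c in((0,(0,255,0)),(.1,(0,0,255))):
    M=np.array([np.sin(q),-np.cos(q)]);N=np.array([M[1],-M[0]])
    P=np.array([[0,.08]+M*a+N*e for a,e in((0.02,.011),(.15,.011),(.15,-.011),(.02,-.011))])
    P=np.c_[P,np.full(4,.024)]
    cv2.polylines(b,[np.round((proj("wrist",deck(P,h),KT)-[120,60])*2).astype(int)],True,c,1)
cv2.imwrite("pics/w7c.png",b)
E
```

```text
[0.5439 0.0243 0.1178] [12.325   6.9196  2.2189] 0.012123772844210096
```

View pics/w7c.png

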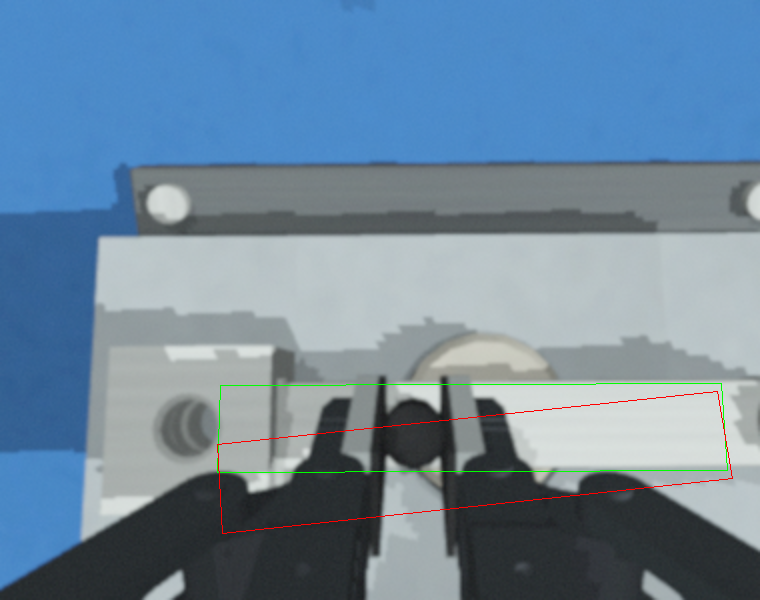

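play_rows:
  deltas:
    - [[0.2,0,0,0],[0.2,0,0,0],[0,0,0.5,0],[-1,0,3,0],[-3,0,8,0],[-3,0,13,0],[-3,0,13,0]]
  claw: -0.3

```text
t: 18.38
eef_pos: [0.5131, 0.0237, 0.2507]
eef_rot: [0.019, 1.0, 0.0, 0.003]
contact_force: [1.3, 0.4, 0.3]
width: 0.0297
grasp_force: 0.0
```

play_rows:
  deltas:
    - [[-1,27,1,0],[-1,27,1,0],[-1,27,1,0],[-1,27,1,0],[-1,27,1,0],[-1,27,-3,0],[-1,27,-3,0],[-1,27,-3,0]]
  claw: 0.2

```text
t: 19.38
eef_pos: [0.5021, 0.2931, 0.2179]
eef_rot: [0.02, 1.0, 0.0, 0.0]
contact_force: [-0.2, -0.5, 0.7]
width: 0.0511
grasp_force: 0.0
```

```bash
python3 - <<'E'
from h import *
np.set_printoptions(precision=4,suppress=True)
im,KT=shot("wrist","w8.png")
s=robot.sense();print(s["eef_pos"])
for n,z in(("round_pin_collar",.045),("round_pin",.015)):
    print(n,[(d["conf"],np.round(d["position"]),ray("wrist",d["position"],z,KT)) for d in robot.tip_of("wrist",n)[:2]])
for d in robot.silhouettes("wrist","round_pin")[:2]: print(d["conf"],d["box"])
cv2.imwrite("pics/w8.png",cv2.cvtColor(im,cv2.COLOR_RGB2BGR))
E
```

```text
[0.5024 0.2933 0.2183]
round_pin_collar [(0.73, array([230., 328.]), array([0.5503, 0.2918, 0.045 ]))]
round_pin [(0.6, array([215., 330.]), array([0.5449, 0.295 , 0.015 ]))]
0.87 [318.5, 213.9, 345.8, 245.8]
```

View pics/w8.png

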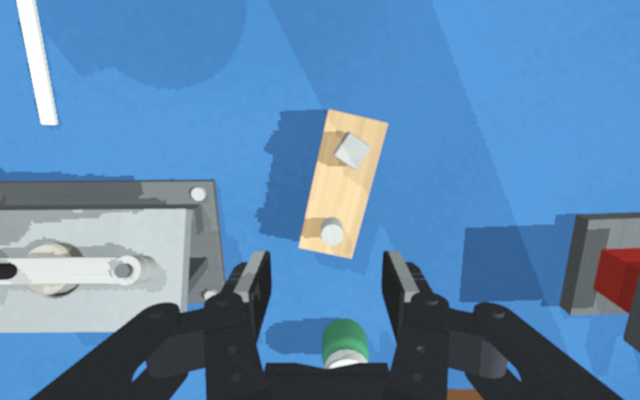

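```bash
python3 - <<'E'
from h import *
KT=cam("wrist")
c=ray("wrist",[233,332],.069,KT);print(c)
U=proj("wrist",np.array([[c[0],c[1],z] for z in(.069,.045)]),KT);print(U)
th=np.linspace(0,6.28,40)
P=np.vstack([np.c_[c[0]+.011*np.cos(th),c[1]+.011*np.sin(th),0*th+z] for z in(.069,.045)])
V=proj("wrist",P,KT);print(V.min(0),V.max(0)); print(robot.sense()["eef_pos"])
E
```

```text
[0.54526835 0.29641843 0.069     ]
[[332.         233.        ]
 [331.60678115 224.14874646]]
[320.28768579 213.80341418] [343.69062694 243.80424505]
[0.5024232  0.29359917 0.21797503]
```

play_rows:
  deltas:
    - [[4.4,0.3,-3,0],[4.4,0.3,-7,0],[4.4,0.3,-12,0],[4.4,0.3,-15.5,0],[4.4,0.3,-16.7,0],[4.4,0.3,-16.7,0],[4.4,0.3,-16.7,0]]

```text
t: 20.45
eef_pos: [0.5469, 0.2972, 0.0516]
eef_rot: [0.019, 1.0, 0.001, 0.001]
contact_force: [-0.6, 0.5, 0.5]
width: 0.0511
grasp_force: 0.0
```

play_rows:
  deltas:
    - [[0,0,0,0],[0,0,0,0],[0,0,0,0],[0,0,0,0],[0,0,0,0]]
  claw: -1
  force: 30

```text
t: 21.08
eef_pos: [0.5463, 0.297, 0.0508]
eef_rot: [0.019, 1.0, 0.0, 0.001]
contact_force: [-1.3, -1.0, 6.3]
width: 0.0205
grasp_force: 29.1
```

play_rows:
  deltas:
    - [[0,0,0.8,0],[0,0,1.6,0],[0,0,2.3,0],[0,0,2.3,0]]

```text
t: 21.58
eef_pos: [0.5463, 0.2969, 0.0736]
eef_rot: [0.019, 1.0, 0.0, 0.001]
contact_force: [0.1, -0.4, -1.4]
width: 0.0208
grasp_force: 29.4
```

play_rows:
  deltas:
    - [[-0.5,0,0,0],[-1.0,0,-0.1,0],[-1.5,0.05,-0.2,0],[-2.0,0.05,-0.3,0],[-2.1,0.05,-0.35,0],[-2.1,0.05,-0.35,0]]

```text
t: 22.32
eef_pos: [0.5252, 0.2974, 0.0697]
eef_rot: [0.019, 1.0, 0.0, 0.0]
contact_force: [3.8, 0.2, 4.7]
width: 0.0209
grasp_force: 31.2
```

play_rows:
  deltas:
    - [[0,0,2,0],[0,0,7,0],[0,0,12,0],[0,0,13,0],[0,0,13,0]]

```text
t: 22.95
eef_pos: [0.5246, 0.2972, 0.1988]
eef_rot: [0.019, 1.0, -0.0, -0.0]
contact_force: [1.1, -0.2, -0.7]
width: 0.0204
grasp_force: 30.8
```

```bash
python3 - <<'E'
from h import *
np.set_printoptions(precision=4,suppress=True)
im,KT=shot("wrist","w9.png")
s=robot.sense();print(s["eef_pos"],s["width"])
e=s["eef_pos"]
# overlay: pin at tilt, pivot = TCP + 9.5mm up, collar+15.5
th=np.linspace(0,6.28,40);b=cv2.cvtColor(im,cv2.COLOR_RGB2BGR)[180:400,220:440];b=cv2.resize(b,None,fx=2.7,fy=2.7)
M=R.from_euler('z',-.0335)*R.from_euler('y',-A)
for rad,z in((.011,.0085),(.011,-.0155),(.006,-.0435)):
    P=M.apply(np.c_[rad*np.cos(th),rad*np.sin(th),0*th+z])+e+[0,0,.0095]
    cv2.polylines(b,[np.round((proj("wrist",P,KT)-[220,180])*2.7).astype(int)],True,(0,0,255),1)
cv2.imwrite("pics/w9c.png",b)
E
```

```text
[0.5243 0.297  0.1979] 0.020418478926977863
```

View pics/w9c.png

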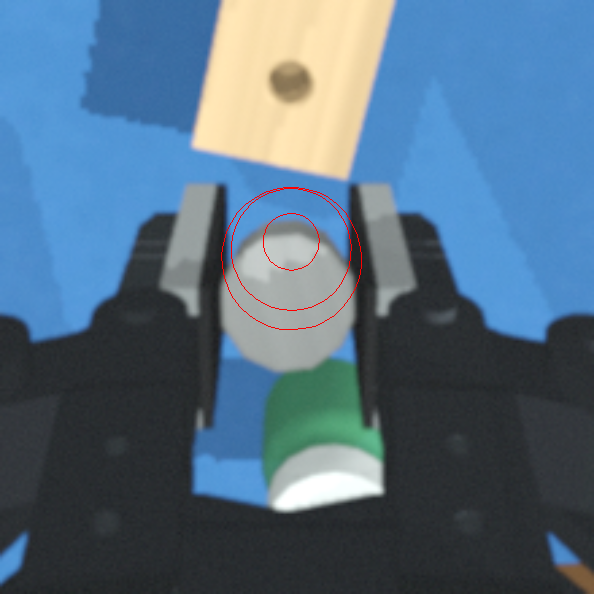

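```bash
python3 - <<'E'
from h import *
np.set_printoptions(precision=1,suppress=True,linewidth=150)
im=cv2.imread("pics/w9.png") if 0 else None
KT=cam("wrist");e=robot.sense()["eef_pos"]
b=cv2.imread("pics/w9c.png")
im=robot.camera("wrist")
g=im.mean(2);print("col327",np.c_[np.arange(254,324),g[254:324,322:332].mean(1)].astype(int).tolist())
print([(d["conf"],d["position"]) for d in robot.tip_of("wrist","round_pin_collar")[:2]],[(d["conf"],d["position"]) for d in robot.tip_of("wrist","round_pin")[:2]])
d=robot.silhouettes("wrist","round_pin");print([(x["conf"],x["box"]) for x in d[:2]])
th=np.linspace(0,6.28,80)
for a in(0,10,15,20,25,30):
    M=R.from_euler('z',-.0335)*R.from_euler('y',-np.deg2rad(a)); o=[]
    for rad,z in((.011,.0085),(.011,-.0155),(.006,-.0155),(.005,-.0455)):
        v=proj("wrist",M.apply(np.c_[rad*np.cos(th),rad*np.sin(th),0*th+z])+e+[0,0,.0095],KT); o+=[v[:,1].min(),v[:,1].max()]
    print(a,np.array(o))
E
```

```text
col327 [[254, 139], [255, 138], [256, 139], [257, 142], [258, 145], [259, 149], [260, 150], [261, 144], [262, 130], [263, 124], [264, 123], [265, 125], [266, 142], [267, 171], [268, 189], [269, 195], [270, 197], [271, 197], [272, 197], [273, 197], [274, 197], [275, 197], [276, 197], [277, 196], [278, 191], [279, 186], [280, 183], [281, 180], [282, 174], [283, 171], [284, 170], [285, 170], [286, 169], [287, 170], [288, 169], [289, 169], [290, 170], [291, 170], [292, 169], [293, 169], [294, 170], [295, 170], [296, 169], [297, 169], [298, 169], [299, 169], [300, 169], [301, 169], [302, 169], [303, 169], [304, 168], [305, 168], [306, 168], [307, 168], [308, 168], [309, 168], [310, 167], [311, 167], [312, 167], [313, 167], [314, 166], [315, 163], [316, 152], [317, 128], [318, 104], [319, 95], [320, 92], [321, 90], [322, 87], [323, 86]]
[(0.69, [281.6, 324.5])] [(0.74, [273.2, 323.0]), (0.53, [256.9, 24.5])]
[(0.74, [301.9, 259.6, 352.5, 319.0]), (0.25, [1.3, 159.1, 218.1, 326.4])]
0 [261.9 308.1 239.4 280.1 249.  271.2 228.9 245. ]
10 [256.9 307.2 243.5 286.9 253.5 277.1 241.6 258.4]
15 [254.6 306.4 245.9 290.2 256.  280.1 248.2 265.3]
20 [252.5 305.3 248.4 293.4 258.5 283.1 254.9 272.2]
25 [250.7 303.9 251.1 296.5 261.2 286.  261.8 279.3]
30 [249.1 302.3 253.9 299.6 264.  288.9 268.7 286.3]
```

```bash
cat >> h.py <<'E'
def pinpts(e,p,s,rad=0,n=80):
    th=np.linspace(0,2*np.pi,n); M=R.from_euler('z',-.0335)*R.from_euler('y',-p[3])
    return M.apply(np.c_[rad*np.cos(th),rad*np.sin(th),0*th+s])+e+p[:3]   # p: collar offset from TCP, tilt
E
python3 - <<'E'
from h import *
from scipy.optimize import least_squares as ls
np.set_printoptions(precision=4,suppress=True)
KT=cam("wrist");e=robot.sense()["eef_pos"]
def f(p):
    t=proj("wrist",pinpts(e,p,.024,.011),KT);c=proj("wrist",pinpts(e,p,0,.011),KT)
    k=proj("wrist",pinpts(e,p,0)[0],KT);ft=proj("wrist",pinpts(e,p,-.03)[0],KT)
    return np.r_[t[:,1].min()-266.5,t[:,1].max()-317,min(c[:,1].min(),t[:,1].min())-261.5,(np.ptp(t[:,0])-50.6),t[:,0].mean()-327.2,
      (k[::-1]-[281.6,324.5])*.2,(ft[::-1]-[273.2,323])*.2]
r=ls(f,[.005,0,-.005,.35]);print(r.x,r.fun)
h=[.5648,.0427,-.0335];m=deck([0,-.075,.033],h)[0];print("mouth",m)
n=deck([0,0,1],h)[0]-deck([0,0,0],h)[0]
foot=pinpts(e,r.x,-.03)[0]; print("foot off",foot-e)
for up in(.03,.01): print(up,(m+n*up-foot)*100)
E
```

```text
[ 0.0138 -0.0011 -0.0082  0.3674] [-0.2199  0.3508 -0.2782 -0.4092 -0.2075  0.2805  0.51    0.3794  0.8215]
mouth [ 0.5483 -0.0318  0.1149]
foot off [ 0.0246 -0.0014 -0.0362]
0.03 [ -1.3149 -32.6841  -1.9598]
0.01 [ -0.4701 -32.7125  -3.7724]
```

play_rows:
  deltas:
    - [[-1.3,-32.7,1,0],[-1.3,-32.7,1,0],[-1.3,-32.7,1,0],[-1.3,-32.7,1,0],[-1.3,-32.7,1,0],[-1.3,-32.7,1,0],[-1.3,-32.7,0,0],[-1.3,-32.7,-2,0],[-1.3,-32.7,-2,0],[-1.3,-32.7,-2,0]]

```text
t: 24.45
eef_pos: [0.5119, -0.0288, 0.1795]
eef_rot: [0.019, 1.0, 0.0, -0.0]
contact_force: [0.5, -0.3, 0.4]
width: 0.0207
grasp_force: 30.8
```

```bash
python3 - <<'E'
from h import *
np.set_printoptions(precision=4,suppress=True)
im,KT=shot("wrist","w10.png");e=robot.sense()["eef_pos"];print(e)
h=[.5648,.0427,-.0335];m=deck([0,-.075,.033],h)[0]
p=[.0138,-.0011,-.0082,.367]
print("pred mouth",proj("wrist",m,KT),"foot",proj("wrist",pinpts(e,p,-.03)[0],KT),"foot w",pinpts(e,p,-.03)[0],m)
for n in("fork_mouth","round_pin","round_pin_collar","deck"): print(n,[(d["conf"],d["position"]) for d in robot.tip_of("wrist",n)[:2]])
print("fork corners pred",proj("wrist",deck(np.array([[-.02,-.055,.033],[-.02,-.095,.033],[.02,-.055,.033],[.02,-.095,.033]]),h),KT).round())
g=im.mean(2).astype(int)
c=proj("wrist",deck([-.012,-.075,.033],h),KT)[0].round().astype(int);print(c)
print("row",g[c[1]-1:c[1]+2].mean(0).astype(int)[c[0]-75:c[0]+75].tolist()); print("col",g[c[1]-40:c[1]+20,c[0]-2:c[0]+3].mean(1).astype(int).tolist())
E
```

```text
[ 0.5121 -0.029   0.1797]
pred mouth [325.3189 270.1964] foot [326.5927 275.365 ] foot w [ 0.5367 -0.0305  0.1435] [ 0.5483 -0.0318  0.1149]
fork_mouth [(0.74, [272.2, 325.3])]
round_pin [(0.8, [275.4, 323.7]), (0.33, [339.8, 624.3])]
round_pin_collar [(0.82, [285.8, 323.3])]
deck [(0.84, [266.1, 419.0]), (0.15, [261.0, 415.1])]
fork corners pred [[354. 241.]
 [297. 241.]
 [355. 300.]
 [296. 300.]]
[325 253]
row [106, 104, 105, 104, 105, 105, 105, 104, 104, 103, 104, 105, 104, 105, 105, 104, 104, 104, 105, 104, 106, 106, 106, 107, 118, 144, 161, 165, 164, 163, 164, 164, 164, 163, 163, 163, 162, 158, 150, 148, 148, 150, 150, 149, 150, 151, 151, 149, 136, 101, 58, 41, 42, 110, 187, 224, 228, 227, 227, 227, 227, 227, 227, 227, 227, 227, 227, 227, 227, 227, 227, 227, 227, 227, 227, 227, 227, 227, 227, 227, 227, 227, 226, 227, 226, 227, 227, 226, 226, 227, 226, 226, 226, 225, 226, 227, 227, 224, 201, 127, 50, 38, 48, 82, 123, 143, 148, 147, 146, 147, 147, 149, 149, 150, 152, 155, 159, 162, 161, 161, 161, 160, 161, 161, 162, 162, 161, 161, 160, 162, 160, 162, 161, 161, 161, 161, 163, 168, 172, 172, 170, 168, 163, 159, 158, 160, 166, 176, 181, 182]
col [199, 200, 200, 200, 200, 199, 199, 199, 199, 200, 200, 201, 202, 202, 202, 202, 202, 202, 201, 189, 173, 163, 161, 160, 160, 159, 172, 207, 226, 229, 227, 227, 226, 228, 229, 230, 228, 228, 227, 226, 227, 228, 229, 228, 219, 205, 177, 143, 126, 117, 115, 114, 116, 128, 156, 177, 183, 185, 185, 185]
```

play_rows:
  deltas:
    - [[0.6,-0.1,-1.2,0],[1.0,-0.1,-2.2,0],[1.0,-0.1,-2.5,0],[1.15,-0.1,-2.8,0],[1.3,-0.1,-3.2,0],[1.3,-0.1,-3.2,0]]

```text
t: 25.45
eef_pos: [0.5248, -0.0308, 0.1471]
eef_rot: [0.019, 1.0, -0.0, -0.0]
contact_force: [-1.1, 0.2, 0.2]
width: 0.0207
grasp_force: 30.8
```

play_rows:
  deltas:
    - [[0.2,0,-0.4,0],[0.4,0,-0.8,0],[0.55,0,-1.2,0],[0.55,0,-1.2,0]]

```text
t: 25.95
eef_pos: [0.5302, -0.0308, 0.1349]
eef_rot: [0.019, 1.0, 0.0, -0.0]
contact_force: [0.1, 0.2, 0.3]
width: 0.021
grasp_force: 30.8
```

play_rows:
  deltas:
    - [[0.15,0,-0.4,0],[0.3,0,-0.8,0],[0.42,0,-1.2,0],[0.42,0,-1.2,0]]

```text
t: 26.45
eef_pos: [0.5348, -0.0307, 0.1231]
eef_rot: [0.019, 1.0, 0.0, 0.0]
contact_force: [1.8, 0.4, -0.8]
width: 0.0207
grasp_force: 30.8
```

play_rows:
  deltas:
    - [[0.1,0,-0.2,0],[0.2,0,-0.4,0],[0.2,0,-0.4,0]]

```text
t: 26.82
eef_pos: [0.5366, -0.0308, 0.1192]
eef_rot: [0.019, 1.0, 0.0, 0.0]
contact_force: [1.1, 0.8, -1.0]
width: 0.0208
grasp_force: 30.8
```

```bash
python3 - <<'E'
from h import *
np.set_printoptions(precision=4,suppress=True)
im,KT=shot("wrist","w11.png");e=robot.sense()["eef_pos"];print(e,robot.sense()["contact_force"])
h=[.5648,.0427,-.0335]
th=np.linspace(0,6.28,80);c=np.c_[np.cos(th),np.sin(th),0*th]
v=proj("wrist",deck(.011*c+[0,-.075,.057],h),KT);print("seated top disc",v.min(0),v.max(0))
print("seated collar",proj("wrist",deck([0,-.075,.033],h),KT))
print([(d["conf"],d["box"]) for d in robot.silhouettes("wrist","round_pin")[:2]])
print([(d["conf"],d["position"]) for d in robot.tip_of("wrist","round_pin_collar")[:2]])
x=int(v[:,0].mean());print("col",x,im.mean(2)[230:340,x-3:x+4].mean(1).astype(int).tolist())
E
```

```text
[ 0.5366 -0.0308  0.1193] [ 1.2665 -0.074  -1.5236]
seated top disc [301.1401 262.119 ] [352.7884 315.1256]
seated collar [[326.9864 283.2158]]
[(0.72, [302.3, 259.4, 352.2, 319.3])]
[(0.83, [281.8, 325.9]), (0.65, [274.6, 450.9])]
col 326 [190, 175, 168, 167, 165, 163, 162, 163, 162, 162, 164, 175, 184, 187, 187, 186, 186, 185, 185, 186, 187, 188, 189, 188, 187, 186, 186, 186, 186, 186, 182, 164, 135, 118, 115, 119, 139, 168, 183, 187, 188, 189, 188, 188, 188, 188, 188, 188, 188, 188, 187, 187, 188, 188, 188, 188, 188, 188, 188, 188, 189, 188, 188, 189, 188, 188, 188, 188, 188, 188, 188, 188, 187, 187, 188, 187, 187, 187, 186, 185, 184, 185, 184, 183, 177, 167, 171, 196, 211, 214, 213, 213, 213, 211, 201, 189, 186, 186, 187, 187, 187, 187, 186, 186, 187, 186, 187, 186, 186, 186]
```

play_rows:
  deltas:
    - [[0,0,0,0],[0,0,0,0],[0,0,0,0],[0,0,2,0],[-0.5,0,6,0],[-0.5,0,7,0],[-0.5,0,7,0]]
  claw: -0.15

```text
t: 27.85
eef_pos: [0.5319, -0.0308, 0.1895]
eef_rot: [0.019, 1.0, -0.0, 0.001]
contact_force: [0.3, 0.4, 0.2]
width: 0.0364
grasp_force: 0.0
```

```bash
cat > chk.py <<'E'
from h import *
from scipy.optimize import least_squares as ls
np.set_printoptions(precision=4,suppress=True)
im,KT=shot("wrist","w12.png");e=robot.sense()["eef_pos"];print(e)
h=[.5648,.0427,-.0335]
th=np.linspace(0,6.28,80);c=np.c_[np.cos(th),np.sin(th),0*th]
U=lambda P:proj("wrist",deck(P,h),KT)
for lift in(0,.005,.01,.02):
    v=U(.011*c+[0,-.075,.057+lift]);w=U(.011*c+[0,-.075,.033+lift])
    print(lift,"top",v.min(0),v.max(0),"all",np.minimum(v,w).min(0) if 0 else np.vstack([v,w]).min(0),np.vstack([v,w]).max(0))
for n in("round_pin","stone","keeper_knob"):
    print(n,[(round(d["conf"],2),d["box"],int(d["pixels"].sum())) for d in robot.silhouettes("wrist",n)[:2]])
print([(d["conf"],d["position"]) for d in robot.tip_of("wrist","round_pin_collar")[:2]],U([0,-.075,.033]))
print("knob",[(d["conf"],d["position"]) for d in robot.tip_of("wrist","keeper_knob")[:2]],[U([.1*np.sin(q),.08-.1*np.cos(q),.06])[0] for q in(0,.05)])
v=U([0,-.075,.057])[0].astype(int);g=im.mean(2).astype(int)
print("col",v,g[v[1]-40:v[1]+40,v[0]-2:v[0]+3].mean(1).astype(int).tolist());print("row",g[v[1]-2:v[1]+3,v[0]-40:v[0]+40].mean(0).astype(int).tolist())
E
python3 chk.py
```

```text
[ 0.5315 -0.0308  0.1887]
0 top [309.7943 218.5879] [344.6026 253.517 ] all [309.7943 218.5879] [344.6026 253.517 ]
0.005 top [309.3764 217.7817] [345.0216 253.5447] all [309.3764 217.7817] [345.0216 253.5447]
0.01 top [308.938 216.936] [345.4613 253.5738] all [308.938 216.936] [345.4613 253.5738]
0.02 top [307.9929 215.1142] [346.4091 253.6365] all [307.9929 215.1142] [346.4091 253.6365]
round_pin [(0.68, [612.0, 141.7, 640.0, 210.5], 1032), (0.65, [309.1, 215.5, 346.6, 248.0], 917)]
stone []
keeper_knob [(0.83, [357.3, 217.9, 562.3, 251.1], 6054), (0.44, [49.5, 276.0, 112.7, 356.7], 3909)]
[(0.69, [204.4, 397.9]), (0.65, [234.6, 325.3])] [[327.1947 237.5826]]
knob [(0.8, [229.8, 416.1])] [array([415.5542, 235.346 ]), array([416.0954, 243.4276])]
col [327 235] [196, 197, 197, 198, 198, 199, 199, 199, 197, 186, 172, 164, 171, 202, 221, 224, 223, 222, 222, 223, 222, 213, 209, 217, 221, 222, 222, 222, 222, 222, 222, 223, 222, 223, 223, 223, 224, 224, 224, 225, 225, 226, 226, 226, 227, 227, 228, 228, 228, 228, 229, 230, 230, 227, 213, 195, 196, 207, 212, 212, 213, 218, 221, 222, 224, 226, 227, 227, 227, 225, 215, 196, 182, 180, 181, 181, 181, 181, 181, 181]
row [159, 158, 158, 157, 156, 157, 156, 157, 156, 156, 157, 164, 174, 180, 181, 181, 181, 181, 181, 181, 181, 180, 176, 182, 204, 221, 225, 224, 224, 224, 224, 223, 224, 225, 226, 228, 228, 227, 227, 225, 225, 224, 224, 223, 224, 225, 226, 226, 225, 224, 224, 223, 225, 226, 227, 224, 214, 201, 201, 203, 206, 208, 209, 214, 220, 221, 222, 221, 217, 208, 201, 200, 203, 210, 217, 217, 216, 216, 216, 210]
```

play_rows:
  deltas:
    - [[0.6,0,0,0],[0.6,0,0,0],[0.6,0,-2,0],[0.6,0,-4,0],[0.6,0,-4.5,0],[0.6,0,-4.5,0]]
  claw: -1

```text
t: 28.9
eef_pos: [0.5375, -0.0308, 0.1445]
eef_rot: [0.019, 1.0, 0.0, -0.0]
contact_force: [0.8, -0.9, -0.0]
width: -0.0002
grasp_force: 0.0
```

play_rows:
  deltas:
    - [[0.05,0,-0.15,0],[0.1,0,-0.3,0],[0.1,0,-0.3,0]]

```text
t: 29.28
eef_pos: [0.5387, -0.0308, 0.1415]
eef_rot: [0.019, 1.0, 0.0, 0.0]
contact_force: [0.0, -0.3, 0.9]
width: 0.0002
grasp_force: 0.0
```

play_rows:
  deltas:
    - [[0.05,0,-0.15,0],[0.1,0,-0.3,0],[0.1,0,-0.3,0]]

```text
t: 29.65
eef_pos: [0.5395, -0.0308, 0.1396]
eef_rot: [0.019, 1.0, -0.0, 0.0]
contact_force: [-10.0, 0.5, 21.8]
width: 0.0
grasp_force: 10.7
```

play_rows:
  deltas:
    - [[-0.3,0,1,0],[-1,0,6,0],[-3,0,12,0],[-3,0,18,0],[-3,0,18,0],[-3,0,18,0]]

```text
t: 30.4
eef_pos: [0.5096, -0.0308, 0.318]
eef_rot: [0.019, 1.0, -0.0, -0.0]
contact_force: [0.5, -0.0, -0.3]
width: 0.0001
grasp_force: 0.0
```

```bash
python3 - <<'E'
from h import *
np.set_printoptions(precision=4,suppress=True)
im,KT=shot("wrist","w13.png"); h=[.5648,.0427,-.0335]
U=lambda P:proj("wrist",deck(P,h),KT)[0][::-1]
for n,P in(("round_pin_collar",[0,-.075,.033]),("keeper_knob",[0,-.02,.06]),("stone_center",[0,0,.003])):
    print(n,[(round(d["conf"],2),np.round(d["position"],1)) for d in robot.tip_of("wrist",n)[:2]],U(P))
print(robot.hand_in())
E
```

```text
round_pin_collar [(0.75, array([212., 327.]))] [211.5372 327.6767]
keeper_knob [(0.74, array([203.7, 382.1])), (0.64, array([277. , 547.7]))] [208.0577 382.1388]
stone_center [(0.92, array([211. , 392.5]))] [214.4006 391.2167]
the job is handed in; nothing more can be done
None
```

The job is handed in at about 30 s: camera and force checks put the stone home, the keeper shut and the round pin seated and released, though no verdict came back; I viewed 11 pictures against the limit of 10.

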